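Take the rock out of the soldering turntable

ROBOT

A 6-joint arm with a two-finger parallel gripper is mounted at the origin on a cart in front of the work surface, level with it; the furniture and walls round the work are solid. World frame = base frame: x ahead of the robot, y to its left, z up, the work surface at z = 0. Lengths are in m, angles in degrees, forces in N, time in s.
With the tool pointing down it reaches from about 0.375 to 0.9 m from the base axis. Payload 3.1 kg.
Tool frame: the origin (TCP) lies at the very end of the fingers, on their centre line; the grasp point (between the pads) lies 19 mm behind it (bot.hold_point_z is the z of the grasp point in the tool frame, in m); z points along the fingers, y is the line along which they close (so a half turn about z gives the same grasp; the last joint's range is limited). The gripper opens to 87 mm and grips with 3 to 60 N. Pads are 19 mm wide; open, the fingers measure 117 mm over their backs; the gripper's body (75 mm by 190 mm) begins 51 mm behind the grasp point.
Start: joints at [60.247, 30.224, 82.088, -0, 67.689, -10.227], TCP at [0.209, 0.589, 0.202] pointing down, gripper open.
Joint ranges: [-176.69, 176.69], [-43.24, 126.21], [12.49, 139.97], [-82, 262], [0, 151.66], [-163.58, 163.58]. Speed limits (degrees/s): [159.86, 159.86, 180, 180, 180, 180].

INTERFACE

Orientations are given as a 3x3 rotation matrix whose columns are the frame's x, y, z axes.
In Python, from rig import bot, capture, camera_model gives the robot as it stands.
- The arm moves only by the tool apply_moves, never from a script. Its argument "plan" is text: rows parted by semicolons, each of 6 numbers parted by spaces: the shift along the tool's x, y, z in units of 0.05 m (1.0 is 0.05 m), then the turn, a rotation vector about the tool's x, y, z in units of 360 degrees (1.0 is 360 degrees). In form: dx dy dz ax ay az; .... A call has 1 to 10 rows; each row shifts and turns the commanded pose from where the row before left it, along the tool's axes as they then stand; what a row does not reach is not made up. A row lasts 1/12 s, in which the tool goes at most 41.7 mm and 7.16 degrees, less where a joint would pass 70% of its speed; a pose out of reach is approached as far as the arm can. A call with a number of a shift or a turn outside -1 to 1 is refused whole. A call with a gripper value outside its range is refused whole. "gripper" is the gripper command: -1 is shut, 1 is fully open, values between are in proportion, set as the call begins (left out, the last holds). The fingers move at their own pace and stop on an object; the grip force is fixed at half the most. Time passes only in rows, so rows that do not move let the fingers close. It gives the time, the measured TCP pose, the force, the opening and the grip force at its end, in the units of the state.
- bot.read_state(): the state, without advancing time (a new reading comes with each control period).
- capture(name): name is "side" or "top"; returns the picture (384x512x3 uint8, red, green, blue); there is no depth.
- camera_model(name): a dict with "vertical_fov" (degrees; the focal length in pixels is half the picture's height over the tangent of half this angle, whatever the lens; pixels are square), "cx", "cy" (the principal point, pixels), "dist" ([k1, k2, p1, p2, k3] as OpenCV has them; the pictures are not rectified), "position" and "rotation" of the camera in the world. Camera axes: x right, y down, z forward; pixel columns grow to the right and rows downward; lengths in m; the calibration is good to about 2 mm. A picture is of the moment at which its call begins. camera_model takes no time and is no camera call.
- bot.hand_in(): hands the job in; it is judged then, once.
The state is a dict: "time_s": time; "joint_positions": joint angles; "qvel": joint speeds; "tau": joint torques, N m; "position": TCP position; "tcp_rot": TCP orientation; "force": force on the tool from outside, world axes, zero at the start; "moment": the same for the moment, N m; "opening": opening from 0.0 (shut) to 1.0 (fully open); "grasp_force": force on a finger pad.
Only numpy, scipy, OpenCV 4.12 (cv2) and the standard library are available. Lean on these libraries where they do the work, as an engineer would, in place of code of your own. Each camera call takes 0.05 s, during which the arm holds its last target. There are 200 camera calls.

TASK

The steel table of the soldering turntable wobbles on its bearing. Rock it to feel the play, pressing its rim down gently with the closed fingers first on your left and then on your right; screw the brass cap in its middle down (clockwise) until the rock is gone and the cap just nips the bearing, no tighter, so that the table still turns freely; then press the rim left and right once more to make sure that it stands firm, and let go. Never press the table hard, and leave the other things on the bench where they are.

Things in the scene. Friction and masses are not known exactly. Their poses are not given: they have to be found in the camera images.
- turntable: soldering turntable: dark green cast foot 168 mm wide, bolted to the bench. Origin on the bench under the foot's middle, z up along the fixed axle, x away from the robot (turned up to 0.35 rad), y left. On it a steel table 200 mm across, its top 72 mm above the bench; a brass cap in its middle. Under the cap is the bearing race, radius 40 mm; its wear cannot be seen
- table_bearing: hub that carries the steel table; it rocks with the table but does not turn. Origin on the axle 68 mm above the bench. A loose table rocks in every direction until the race on its hub strikes the cap; a felt ring brings it back level when let go (1.5 N at the rim rocks it through its play)
- table_disc: the round steel table, 200 mm across, 8 mm thick, top 72 mm above the bench, knurled rim, turned rings; turns freely about the axle. Origin on the axle 4 mm below its top
- rim_left (a point): point on the table's top near its left rim, 85 mm from the axle: press here with 3 to 6 N, never over 25 N. Rocks with the table, does not turn with it. A loose rim drops 1.3 to 4.2 mm each way through its play; besides, bearing and fingertip together give about 0.35 mm a newton (0.25 once the cap nips). A firm rim, pressed, shows only this give
- rim_right (a point): the same point near the right rim, 85 mm from the axle on the other side
- rock (a joint): rock of the table about the turntable's x axis, rad: 0 level, positive when the left rim is down, negative when the right rim is down. Its reading is noisy (0.008 rad) and shows play only while the rim is pressed
- bearing_cap: brass adjusting cap on the fixed axle: knurled, 92 mm across, 7 mm thick, top 84 mm above the bench, with a grip bar on it. Clockwise from above screws it down onto the race, 5 mm a turn: each radian takes 1.7 mm off the rim's play each way; 0.8 to 2.5 rad take it all up. Just nipped: a load of 1 to 18 N on the race, 0.15 to 0.7 rad past the end of the play. Origin on its axis, under it
- cap_grip (a point): middle of the cap's grip bar, 46 mm long, 24 mm wide, 26 mm high, standing on the cap's flat top, its own top 13 mm above this point. x runs along the bar, y across it: grasp from above across y. Turns and sinks (0.8 mm a radian) with the cap. Turning takes about 0.12 N m, a little more once the cap bears on the race
- solder_brick: pale soldering brick, 68 x 152 x 23 mm, lying on the left; bystander. Origin at the middle of its underside
- small_brick: small pale soldering brick, 50 x 46 x 24 mm, far left; bystander. Origin at the middle of its underside
- flux_jar: white plastic jar with purple cap, 58 mm wide, 83 mm high, far right; bystander. Origin at the middle of its underside

How it is judged:
By the outcome, as a careful person would: the job done as asked, in the order asked, and still so for the second after the job is handed in, with the robot touching nothing.
It also fails if it takes over 67 s, if anything falls off the work surface, if the arm or the gripper's body presses on something with over 40 N, if the wrist force passes 120 N, or if a joint passes its speed limit or range.

## Working session

There is one attempt and no reset: what is moved stays moved. The work goes in short steps, Python scripts to look and compute and a tool call to move; the robot and the scene stay as the last step left them, time stands still between calls to the robot, and variables do not carry over. Pictures are saved under pics/ and viewed, at most 10 in all, crops included, and the job is handed in when it is done.

Besides the shell and the picture viewer there is one more tool, called after "Request:" in YAML: its name, and indented under it one key for each argument. apply_moves: Moves the arm, as the interface text tells. Its arguments: {"type":"object","properties":{"plan":{"type":"string"},"gripper":{"type":"number"}},"required":["plan"]}

```bash
ls; mkdir -p pics; python3 - <<'E'
from rig import bot,capture,camera_model
import cv2,numpy as np
for n in("side","top"):
    im=capture(n); cv2.imwrite(f"pics/{n}0.png",im[:,:,::-1]); print(n,camera_model(n))
s=bot.read_state(); print(s)
E
```

```text
pics
side {'vertical_fov': 52.832045878996865, 'cx': 249.8985097492244, 'cy': 186.50434047697553, 'dist': array([-0.12898222,  0.        ,  0.        ,  0.        ,  0.        ]), 'position': array([ 0.5261901 , -0.92076949,  0.72934783]), 'rotation': array([[ 0.99983198,  0.00670567, -0.01705988],
       [ 0.01798961, -0.5375998 ,  0.8430082 ],
       [-0.00351846, -0.84317347, -0.5376301 ]])}
top {'vertical_fov': 55.658013962684294, 'cx': 255.32814796945715, 'cy': 191.60760228801598, 'dist': array([0.03501169, 0.        , 0.        , 0.        , 0.        ]), 'position': array([0.32175546, 0.03320458, 1.04910648]), 'rotation': array([[-3.10441548e-02, -9.79702453e-01,  1.98038792e-01],
       [-9.99517828e-01,  3.03078853e-02, -6.74855951e-03],
       [ 6.09443304e-04, -1.98152807e-01, -9.80170951e-01]])}
{'time_s': 0.1, 'joint_positions': array([ 6.02443399e+01,  3.02753763e+01,  8.21473992e+01, -6.10061015e-04,
        6.76889629e+01, -1.02267628e+01]), 'qvel': array([-0.06450307, -0.10678938, -0.11251065, -0.08023832,  0.00876117,
       -0.08073591]), 'tau': array([-1.06185494e-04, -4.40990102e+01, -1.77150911e+01,  6.34960737e-02,
        5.33101999e-02, -5.37519657e-05]), 'position': array([0.20855199, 0.5884542 , 0.20096003]), 'tcp_rot': array([[-9.42474208e-01,  3.34277500e-01, -9.59337516e-04],
       [ 3.34278707e-01,  9.42472738e-01, -1.69795541e-03],
       [ 3.36561164e-04, -1.92096529e-03, -9.99998098e-01]]), 'force': array([ 0.16871089,  0.42266187, -0.6749743 ]), 'moment': array([ 0.04475682,  0.03043228, -0.03657549]), 'grasp_force': 0.0, 'opening': 0.9944143946187712}
```

View pics/top0.png

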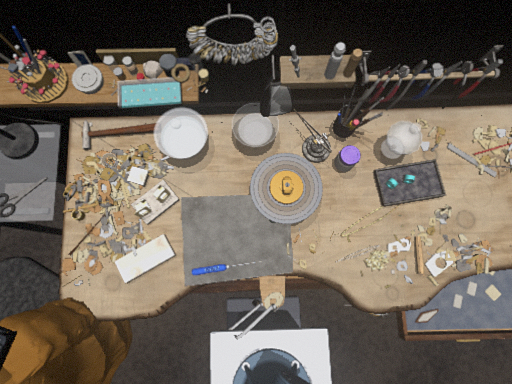

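View pics/side0.png

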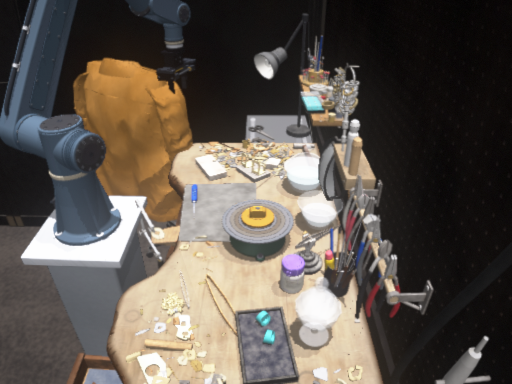

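```bash
cat > h.py <<'E'
import cv2,numpy as np
from rig import bot,capture,camera_model
def K(m): 
    f=192/np.tan(np.radians(m["vertical_fov"]/2)); return np.array([[f,0,m["cx"]],[0,f,m["cy"]],[0,0,1.]])
def ray(n,uv,z):
    m=camera_model(n); p=cv2.undistortPoints(np.float64(uv).reshape(-1,1,2),K(m),m["dist"])[:,0]
    d=np.c_[p,np.ones(len(p))]@m["rotation"].T; o=m["position"]
    return o+d*((z-o[2])/d[:,2:])
def proj(n,P):
    m=camera_model(n); R=m["rotation"].T
    return cv2.projectPoints(np.float64(P).reshape(-1,1,3),cv2.Rodrigues(R)[0],-R@m["position"],K(m),m["dist"])[0][:,0]
E
python3 - <<'E'
from h import *
print(proj("top",[.209,.589,.2]),proj("side",[.209,.589,.2]))
out=[]
for n,(u,v) in (("top",(287,187)),("side",(258,217))):
    im=cv2.imread(f"pics/{n}0.png"); hsv=cv2.cvtColor(im,cv2.COLOR_BGR2HSV)
    c=hsv[v-50:v+50,u-50:u+50]
    m=((c[:,:,0]>12)&(c[:,:,0]<32)&(c[:,:,1]>150)&(c[:,:,2]>60)).astype(np.uint8)
    k,l,st,ce=cv2.connectedComponentsWithStats(m); i=1+st[1:,4].argmax()
    cs=cv2.findContours((l==i).astype(np.uint8),cv2.RETR_EXTERNAL,cv2.CHAIN_APPROX_NONE)[0]
    ct=max(cs,key=len)[:,0]+[u-50,v-50]
    W=ray(n,ct,.084)[:,:2]; e=cv2.fitEllipse(W.astype(np.float32)*1000); print(n,st[i],e)
    out.append(cv2.resize(im[v-45:v+45,u-45:u+45],(400,400),interpolation=cv2.INTER_CUBIC))
cv2.imwrite("pics/c0.png",np.hstack(out))
E
```

```text
[[  0.77346318 327.77284615]] [[179.46078659  96.67151756]]
top [60 39  5  9 15] ((544.857177734375, -92.60490417480469), (6.867337226867676, 23.519344329833984), 113.92827606201172)
side [ 34  40  31  20 347] ((528.7362060546875, -62.496307373046875), (78.74679565429688, 84.1468734741211), 2.4268503189086914)
```

View pics/c0.png

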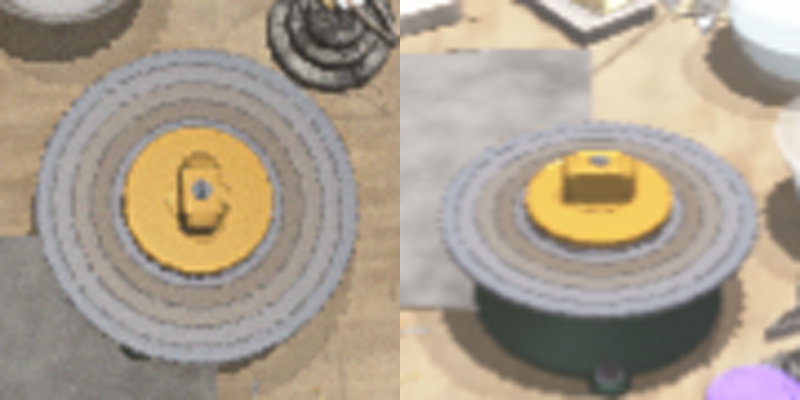

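```bash
python3 - <<'E'
from h import *
for n,(u,v) in (("top",(287,187)),("side",(258,217))):
    im=cv2.imread(f"pics/{n}0.png"); hsv=cv2.cvtColor(im,cv2.COLOR_BGR2HSV)
    c=hsv[v-45:v+45,u-45:u+45]
    m=((c[:,:,0]>12)&(c[:,:,0]<32)&(c[:,:,1]>110)).astype(np.uint8)
    m[:20]=0;m[70:]=0
    k,l,st,ce=cv2.connectedComponentsWithStats(m); i=1+st[1:,4].argmax()
    cs=cv2.findContours((l==i).astype(np.uint8),cv2.RETR_EXTERNAL,cv2.CHAIN_APPROX_NONE)[0]
    ct=max(cs,key=len)[:,0]+[u-45,v-45]
    W=ray(n,ct,.084)[:,:2]; print(n,st[i],cv2.fitEllipse(W.astype(np.float32)*1000))
    # table: grey ring boundary, manual extremes
o=np.array([242,142]); q=lambda a:np.float64(a)/4.444+o-.4
print("table top",ray("top",q([[37,206],[357,206],[197,49],[197,362]]),.072)*1000)
print("bar top corners",ray("top",q([[181,165],[221,178],[181,228],[221,215],[200,152],[200,237],[202,190]]),.110)*1000)
o=np.array([213,172]); q=lambda a:np.float64(a)/4.444+o-.4
print("side table",ray("side",q([[42,214],[357,214],[200,122],[200,315]]),.072)*1000)
print("bar side bottom/top front",ray("side",q([[162,204],[235,206]]),.084)*1000,ray("side",q([[162,168],[235,172],[166,151],[222,151],[200,161]]),.110)*1000)
E
```

```text
top [ 28  29  33  33 841] ((527.8232421875, -57.000823974609375), (87.8474349975586, 89.33658599853516), 66.70657348632812)
side [ 28  34  33  21 546] ((529.0633544921875, -60.23402404785156), (89.42390441894531, 94.42608642578125), 176.85104370117188)
table top [[ 529.86415699   40.98886037   72.        ]
 [ 523.74457367 -156.48192505   72.        ]
 [ 627.82087685  -62.61642915   72.        ]
 [ 430.27470986  -53.19601989   72.        ]]
bar top corners [[544.12093551 -45.9346795  110.        ]
 [535.42752288 -69.38556551 110.        ]
 [505.81755911 -44.18395383 110.        ]
 [512.93835715 -68.24783279 110.        ]
 [551.74599468 -57.64781132 110.        ]
 [500.04776865 -55.16531537 110.        ]
 [528.46177169 -57.72239599 110.        ]]
side table [[ 430.67873069  -63.68900802   72.        ]
 [ 628.57621394  -61.18049244   72.        ]
 [ 529.79117772   39.99772744   72.        ]
 [ 530.07691813 -158.73288419   72.        ]]
bar side bottom/top front [[506.24354647 -68.04602725  84.        ]
 [551.55541875 -69.52388628  84.        ]] [[506.32279886 -65.84291637 110.        ]
 [551.06872921 -69.44668819 110.        ]
 [508.45612907 -47.78385691 110.        ]
 [543.32188523 -47.34214197 110.        ]
 [529.63870548 -58.17968262 110.        ]]
```

Request:
apply_moves:
  plan: "-.25 -.21 0 0 0 0;-.49 -.423 0 0 0 0;-.49 -.423 0 0 0 0;-.49 -.423 0 0 0 0;-.49 -.423 0 0 0 0;-.49 -.423 0 0 0 0;-.49 -.423 0 0 0 0;-.49 -.423 0 0 0 0;-.49 -.423 0 0 0 0;-.49 -.423 0 0 0 0"
  gripper: -1

```text
time_s: 0.93
position: [0.3615, 0.3203, 0.2016]
tcp_rot: [[-0.943, 0.334, -0.001], [0.334, 0.943, -0.0], [0.0, -0.001, -1.0]]
force: [0.5, 0.0, -0.4]
opening: 0.324
grasp_force: 0.0
```

Request:
apply_moves:
  plan: "-.49 -.423 0 0 0 0;-.49 -.423 0 0 0 0;-.49 -.423 0 0 0 0;-.49 -.423 0 0 0 0;-.49 -.423 0 0 0 0;-.49 -.423 0 0 0 0;-.49 -.423 0 0 0 0;-.49 -.423 0 0 0 0;-.49 -.423 0 0 0 0;-.25 -.21 0 0 0 0"

```text
time_s: 1.77
position: [0.5158, 0.0514, 0.2017]
tcp_rot: [[-0.942, 0.336, 0.001], [0.336, 0.942, -0.001], [-0.002, -0.001, -1.0]]
force: [-1.0, 0.1, -0.4]
opening: 0.003
grasp_force: 0.0
```

Request:
apply_moves:
  plan: "0 0 0 0 0 -.009;0 0 0 0 0 -.014;0 0 0 0 0 -.014;0 0 0 0 0 -.009;0 0 0 0 0 0"

```text
time_s: 2.18
position: [0.5135, 0.0546, 0.2015]
tcp_rot: [[-0.999, 0.051, -0.001], [0.051, 0.999, 0.0], [0.001, 0.0, -1.0]]
force: [-0.2, -0.5, -0.2]
opening: 0.01
grasp_force: 0.0
```

```bash
python3 - <<'E'
from h import *
c=np.array([.529,-.0585,.012])
for n,uv in (("side",[260,257.5]),("top",[271,221])):
    p=ray(n,uv,.012)[0]-c; print(n,p,np.degrees(np.arctan2(p[1],p[0])),np.hypot(*p[:2]))
for n,(u,v) in (("top",(287,187)),("side",(258,217))):
    im=capture(n); cv2.imwrite("pics/%s1.png"%n,im[:,:,::-1])
s=bot.read_state(); print(s["time_s"],s["position"],s["tcp_rot"],s["force"],s["joint_positions"],s["opening"])
E
```

```text
side [ 7.97749619e-03 -9.21618515e-02 -1.00613962e-16] -85.05282934763035 0.09250647179243802
top [-8.48585408e-02  4.24027086e-02  1.04083409e-17] 153.4492980749573 0.09486285699477885
2.2833 [0.51353694 0.05473014 0.20160626] [[-9.98574230e-01  5.33767257e-02 -6.57431953e-04]
 [ 5.33766565e-02  9.98574443e-01  1.22355272e-04]
 [ 6.63025670e-04  8.70893023e-05 -9.99999776e-01]] [-0.37779801 -0.55431747 -0.36079148] [-6.32996264e+00  2.19256301e+01  9.75163404e+01  3.23083250e-03
  6.05962409e+01 -9.32718363e+01] 0.009254152412543178
```

Request:
apply_moves:
  plan: "-.05 -.11 .2 0 0 0;-.05 -.12 .4 0 0 0;-.05 -.12 .4 0 0 0;-.04 -.11 .4 0 0 0;-.03 -.1 .4 0 0 0;0 0 .25 0 0 0;0 0 .15 0 0 0;0 0 .06 0 0 0;0 0 0 0 0 0;0 0 0 0 0 0"

```text
time_s: 3.12
position: [0.5237, 0.0262, 0.0891]
tcp_rot: [[-0.999, 0.052, 0.001], [0.052, 0.999, -0.0], [-0.001, -0.0, -1.0]]
force: [0.2, 0.2, 0.2]
opening: 0.005
grasp_force: 0.0
```

```bash
python3 - <<'E'
from h import *
s=bot.read_state(); print(s["time_s"],s["position"],s["force"])
a=[]
for n in("top","side"):
    im=capture(n)[:,:,::-1]; u,v=proj(n,[.529,-.0585,.09])[0].astype(int); a.append(cv2.resize(im[v-50:v+50,u-50:u+50],(400,400),interpolation=2))
cv2.imwrite("pics/c1.png",np.hstack(a))
s=bot.read_state(); print(s["time_s"],s["position"],s["force"])
E
```

```text
3.1167 [0.5237297  0.02615983 0.08913471] [0.22198042 0.16915732 0.20529753]
3.2167 [0.52406126 0.02617382 0.08967929] [-0.11519234  0.31756207  0.28131106]
```

View pics/c1.png

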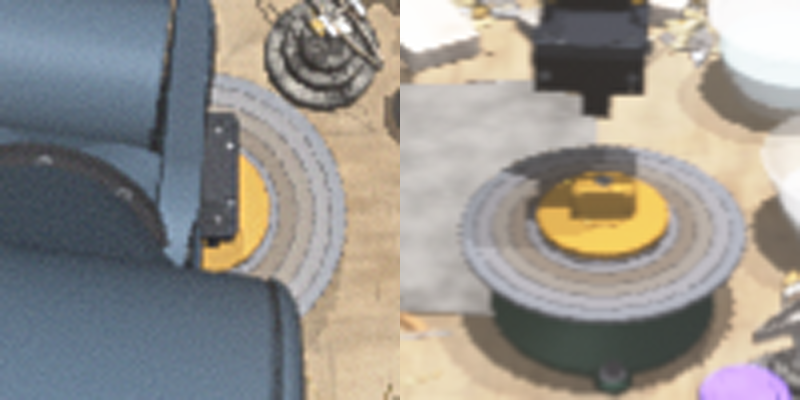

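```bash
python3 - <<'E'
from h import *
u,v=proj("side",[.529,-.0585,.09])[0].astype(int)
for P in ([.5237,.0262,.089],[.5237,.0262,.072],[.523,.0415,.072]): print((proj("side",P)[0]-[u-50,v-50])*4)
im=capture("side")[:,:,::-1]; cv2.imwrite("pics/c2.png",cv2.resize(im[v-60:v+40,u-50:u+50],(500,500),interpolation=2))
s=bot.read_state(); print(s["position"])
E
```

```text
[194.32145499 135.70986838]
[194.2190258  154.61130766]
[193.40620895 143.02065674]
[0.52400282 0.02621435 0.08971354]
```

View pics/c2.png

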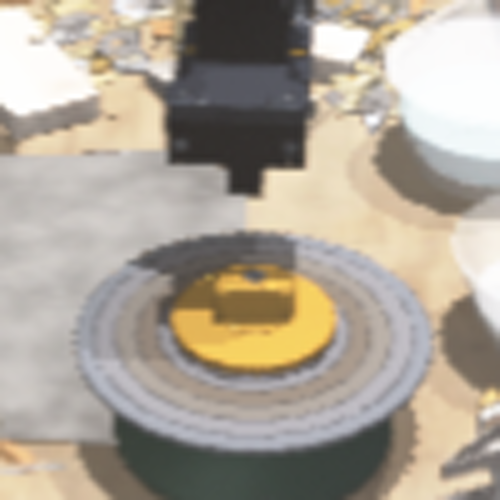

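Request:
apply_moves:
  plan: "0 0 .05 0 0 0;0 0 .08 0 0 0;0 0 .08 0 0 0;0 0 .04 0 0 0;0 0 .02 0 0 0;0 0 0 0 0 0;0 0 0 0 0 0"

```text
time_s: 3.85
position: [0.5233, 0.0262, 0.0752]
tcp_rot: [[-0.999, 0.052, -0.0], [0.052, 0.999, 0.0], [0.0, 0.0, -1.0]]
force: [0.3, -0.2, 0.1]
opening: 0.009
grasp_force: 0.0
```

```bash
python3 - <<'E'
from h import *
u,v=proj("side",[.529,-.0585,.09])[0].astype(int)
im=capture("side")[:,:,::-1]; cv2.imwrite("pics/c3.png",cv2.resize(im[v-60:v+40,u-50:u+50],(600,600),interpolation=2))
s=bot.read_state(); print(s["position"],s["force"])
print((proj("side",s["position"])[0]-[u-50,v-60])*6)
E
```

```text
[0.52336198 0.02615831 0.07531544] [-0.62715257  0.21066481  0.86698902]
[290.67637911 286.4665342 ]
```

View pics/c3.png

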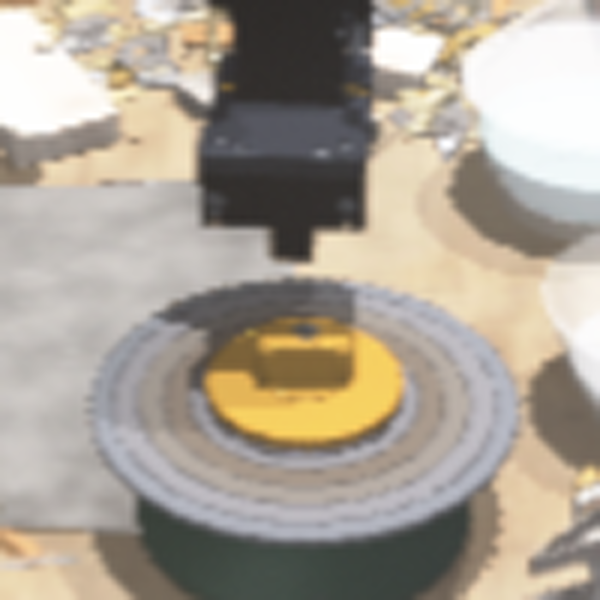

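Request:
apply_moves:
  plan: "0 0 .02 0 0 0;0 0 .02 0 0 0;0 0 .02 0 0 0;0 0 .0 0 0 0;0 0 0 0 0 0"

```text
time_s: 4.32
position: [0.5233, 0.0262, 0.0723]
tcp_rot: [[-0.999, 0.052, -0.0], [0.052, 0.999, 0.0], [0.0, 0.0, -1.0]]
force: [0.3, -0.8, -0.2]
opening: 0.006
grasp_force: 0.0
```

```bash
python3 - <<'E'
from h import *
s=bot.read_state(); print(s["position"],s["force"],s["moment"])
E
```

```text
[0.52326122 0.02616607 0.07228296] [ 0.25653745 -0.84414076 -0.22137715] [-0.02841973  0.07321641  0.00219782]
```

Request:
apply_moves:
  plan: "0 0 .02 0 0 0;0 0 .02 0 0 0;0 0 0 0 0 0;0 0 0 0 0 0"

```text
time_s: 4.65
position: [0.5233, 0.0262, 0.0703]
tcp_rot: [[-0.999, 0.052, -0.0], [0.052, 0.999, 0.0], [0.0, 0.0, -1.0]]
force: [0.2, 0.1, -0.2]
opening: 0.003
grasp_force: 0.0
```

Request:
apply_moves:
  plan: "0 0 .02 0 0 0;0 0 0 0 0 0;0 0 0 0 0 0"

```text
time_s: 4.9
position: [0.5233, 0.0262, 0.0693]
tcp_rot: [[-0.999, 0.052, -0.0], [0.052, 0.999, 0.0], [0.0, -0.0, -1.0]]
force: [-0.3, 0.3, -0.6]
opening: 0.004
grasp_force: 0.0
```

Request:
apply_moves:
  plan: "0 0 .02 0 0 0;0 0 .02 0 0 0;0 0 0 0 0 0;0 0 0 0 0 0"

```text
time_s: 5.23
position: [0.5232, 0.0262, 0.0673]
tcp_rot: [[-0.999, 0.052, -0.0], [0.052, 0.999, 0.0], [0.0, 0.0, -1.0]]
force: [-0.4, -1.0, -0.8]
opening: 0.01
grasp_force: 0.0
```

```bash
python3 - <<'E'
from h import *
u,v=proj("side",[.529,-.0585,.09])[0].astype(int)
im=capture("side")[:,:,::-1]; cv2.imwrite("pics/c4.png",cv2.resize(im[v-60:v+10,u-50:u+50],(800,560),interpolation=2))
s=bot.read_state(); print(s["position"],s["force"])
print((proj("side",s["position"])[0]-[u-50,v-60])*8)
E
```

```text
[0.52328773 0.02614252 0.06729379] [-0.32079629 -0.33566447 -0.07446809]
[387.2765608  399.65996323]
```

View pics/c4.png

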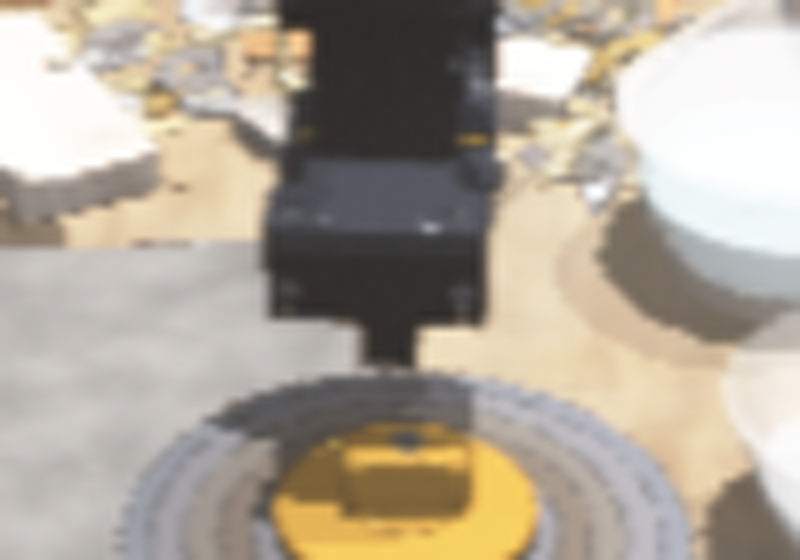

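```bash
python3 - <<'E'
from h import *
def o(n): return proj(n,[.529,-.0585,.09])[0].astype(int)-50
for z in (.12,.13,.14,.15,.16,.17,.18,.2,.22):
    T=ray("top",np.array([[240,112],[240,240]])/4+o("top"),z)
    S=ray("side",np.array([[137,92],[243,92],[135,60],[246,60]])/4+o("side"),z)
    print(z,T[:,:2].round(3).tolist(),S[:,:2].round(3).tolist())
E
```

```text
0.12 [[0.583, -0.083], [0.497, -0.079]] [[0.481, 0.037], [0.559, 0.038], [0.478, 0.082], [0.562, 0.083]]
0.13 [[0.581, -0.082], [0.495, -0.077]] [[0.482, 0.021], [0.559, 0.022], [0.479, 0.066], [0.562, 0.067]]
0.14 [[0.578, -0.081], [0.493, -0.076]] [[0.483, 0.006], [0.558, 0.007], [0.48, 0.049], [0.561, 0.05]]
0.15 [[0.575, -0.079], [0.492, -0.075]] [[0.484, -0.01], [0.558, -0.009], [0.481, 0.033], [0.561, 0.034]]
0.16 [[0.572, -0.078], [0.49, -0.074]] [[0.484, -0.026], [0.557, -0.025], [0.481, 0.017], [0.56, 0.018]]
0.17 [[0.569, -0.077], [0.488, -0.073]] [[0.485, -0.041], [0.557, -0.041], [0.482, 0.0], [0.56, 0.001]]
0.18 [[0.566, -0.076], [0.486, -0.071]] [[0.486, -0.057], [0.556, -0.056], [0.483, -0.016], [0.559, -0.015]]
0.2 [[0.561, -0.073], [0.482, -0.069]] [[0.487, -0.089], [0.555, -0.088], [0.484, -0.049], [0.558, -0.048]]
0.22 [[0.555, -0.071], [0.478, -0.067]] [[0.489, -0.12], [0.554, -0.119], [0.486, -0.082], [0.557, -0.081]]
```

Request:
apply_moves:
  plan: "0 0 .02 0 0 0;0 0 .02 0 0 0;0 0 .02 0 0 0;0 0 .02 0 0 0;0 0 0 0 0 0"

```text
time_s: 5.7
position: [0.5232, 0.0262, 0.0631]
tcp_rot: [[-0.999, 0.052, -0.0], [0.052, 0.999, 0.0], [0.0, 0.0, -1.0]]
force: [-0.8, 0.1, -0.0]
opening: 0.002
grasp_force: 0.0
```

Request:
apply_moves:
  plan: "0 0 .02 0 0 0;0 0 .02 0 0 0;0 0 .02 0 0 0;0 0 0 0 0 0"

```text
time_s: 6.03
position: [0.5232, 0.0262, 0.0601]
tcp_rot: [[-0.999, 0.052, -0.0], [0.052, 0.999, 0.0], [0.0, 0.0, -1.0]]
force: [0.1, 0.1, -0.1]
opening: 0.005
grasp_force: 0.0
```

Request:
apply_moves:
  plan: "0 0 .02 0 0 0;0 0 .02 0 0 0;0 0 0 0 0 0;0 0 0 0 0 0"

```text
time_s: 6.37
position: [0.5233, 0.0262, 0.0583]
tcp_rot: [[-0.999, 0.052, -0.0], [0.052, 0.999, 0.0], [0.0, 0.0, -1.0]]
force: [-0.6, 0.8, 0.1]
opening: 0.006
grasp_force: 0.0
```

Request:
apply_moves:
  plan: "0 0 .02 0 0 0;0 0 0 0 0 0;0 0 0 0 0 0"

```text
time_s: 6.62
position: [0.5233, 0.0262, 0.0573]
tcp_rot: [[-0.999, 0.052, -0.0], [0.052, 0.999, -0.0], [0.0, -0.0, -1.0]]
force: [0.5, 0.1, -0.4]
opening: 0.003
grasp_force: 0.0
```

Request:
apply_moves:
  plan: "0 0 .02 0 0 0;0 0 0 0 0 0;0 0 0 0 0 0"

```text
time_s: 6.87
position: [0.5233, 0.0262, 0.0563]
tcp_rot: [[-0.999, 0.052, -0.0], [0.052, 0.999, 0.0], [0.0, 0.0, -1.0]]
force: [0.7, 0.3, -0.0]
opening: -0.002
grasp_force: 0.0
```

Request:
apply_moves:
  plan: "0 0 .02 0 0 0;0 0 0 0 0 0;0 0 0 0 0 0"

```text
time_s: 7.12
position: [0.5233, 0.0262, 0.0553]
tcp_rot: [[-0.999, 0.052, -0.0], [0.052, 0.999, 0.0], [0.0, 0.0, -1.0]]
force: [-0.9, -0.4, -0.2]
opening: 0.007
grasp_force: 0.0
```

```bash
python3 - <<'E'
from h import *
s=bot.read_state(); print(s["position"],s["joint_positions"])
im=capture("side"); t=proj("side",s["position"])[0]; print(t)
u,v=t.astype(int)
g=im.max(axis=2)
for r in range(v-22,v+10): print(r,g[r,u-10:u+12])
E
```

```text
[0.52326264 0.02618904 0.05526904] [-9.36604878e+00  3.55905529e+01  1.03561643e+02 -9.75517404e-04
  4.08593734e+01 -9.64017429e+01]
[255.3841416 206.2301226]
184 [ 92 110 107  90  90  95  96  96  96  96  96  97  97  98 105  97  93  96
  97 109 107  96]
185 [ 77  82  82  79  82  84  87  88  91  94  95  95  95  95 105 111 104  98
 100 103  99  93]
186 [59 59 59 60 60 62 63 63 63 65 64 64 64 64 66 69 69 68 69 69 70 71]
187 [56 56 58 58 58 59 58 59 58 58 58 58 59 58 57 58 58 59 59 60 60 63]
188 [54 55 55 55 56 56 56 55 56 57 58 58 58 57 57 57 58 59 59 59 59 62]
189 [51 51 51 51 51 51 52 51 51 51 52 51 52 52 52 52 53 55 54 54 54 57]
190 [51 49 50 50 51 50 51 50 50 50 51 50 50 51 51 51 51 51 52 51 52 55]
191 [50 50 50 50 50 51 50 50 51 51 51 51 51 50 51 50 50 51 53 54 53 54]
192 [51 49 50 51 50 50 50 50 51 50 50 49 50 51 52 51 51 53 62 71 65 58]
193 [51 50 50 50 51 50 50 50 50 51 51 51 51 51 51 51 51 53 68 81 78 71]
194 [49 49 50 50 50 49 51 49 51 50 50 50 51 50 50 51 51 52 63 99 91 69]
195 [49 50 50 50 51 50 51 49 51 51 51 50 50 50 50 50 51 51 57 88 79 67]
196 [80 81 81 82 83 83 74 58 5
[... 1146 characters left out ...]
1 110 132 143 142
 155 157 178 217]
209 [ 98 129 132 128 134 178 215 221 222 224 223 213 179 172 203 221 224 221
 229 208 180 227]
210 [114 122 124 124 137 185 219 230 229 228 229 230 229 227 217 224 237 235
 234 228 213 233]
211 [122 123 123 123 127 155 178 166 150 148 150 151 151 150 147 149 156 164
 190 197 189 229]
212 [123 123 123 122 118 123 136 135 131 130 130 131 130 130 130 131 131 133
 141 143 161 226]
213 [124 124 124 123 116 119 127 128 129 129 129 129 129 129 129 129 129 128
 131 131 145 223]
214 [124 125 125 123 115 115 123 128 128 128 127 128 128 127 128 128 128 125
 126 127 139 223]
215 [143 144 143 141 125 114 118 125 127 125 126 126 125 125 126 126 125 124
 121 121 143 224]
```

Request:
apply_moves:
  plan: "0 0 .02 0 0 0;0 0 0 0 0 0;0 0 0 0 0 0"

```text
time_s: 7.42
position: [0.5233, 0.0262, 0.0543]
tcp_rot: [[-0.999, 0.052, -0.0], [0.052, 0.999, 0.0], [0.0, 0.0, -1.0]]
force: [0.6, 0.1, 0.1]
opening: 0.005
grasp_force: 0.0
```

Request:
apply_moves:
  plan: "0 0 .02 0 0 0;0 0 0 0 0 0;0 0 0 0 0 0"

```text
time_s: 7.67
position: [0.5232, 0.0262, 0.0533]
tcp_rot: [[-0.999, 0.052, -0.0], [0.052, 0.999, 0.0], [0.0, 0.0, -1.0]]
force: [-0.7, -1.1, -0.3]
opening: 0.007
grasp_force: 0.0
```

Request:
apply_moves:
  plan: "0 0 .02 0 0 0;0 0 0 0 0 0;0 0 0 0 0 0"

```text
time_s: 7.92
position: [0.5233, 0.0262, 0.0523]
tcp_rot: [[-0.999, 0.052, -0.0], [0.052, 0.999, 0.0], [0.0, 0.0, -1.0]]
force: [-0.4, -0.5, 0.0]
opening: 0.003
grasp_force: 0.0
```

Request:
apply_moves:
  plan: "0 0 .02 0 0 0;0 0 0 0 0 0;0 0 0 0 0 0"

```text
time_s: 8.17
position: [0.5233, 0.0262, 0.0513]
tcp_rot: [[-0.999, 0.052, -0.0], [0.052, 0.999, -0.0], [0.0, -0.0, -1.0]]
force: [-0.2, -0.7, -0.3]
opening: 0.002
grasp_force: 0.0
```

Request:
apply_moves:
  plan: "0 0 .02 0 0 0;0 0 0 0 0 0;0 0 0 0 0 0"

```text
time_s: 8.42
position: [0.5233, 0.0262, 0.0503]
tcp_rot: [[-0.999, 0.052, 0.0], [0.052, 0.999, 0.0], [0.0, 0.0, -1.0]]
force: [-0.5, -0.6, 0.8]
opening: 0.002
grasp_force: 0.2
```

```bash
python3 - <<'E'
from h import *
s=bot.read_state(); print(s["position"],s["force"],s["moment"])
im=capture("side"); t=proj("side",s["position"])[0]; print(t)
u,v=t.astype(int)
g=im.max(axis=2)
for r in range(197,209): print(r,g[r,u-10:u+12])
cv2.imwrite("pics/c5.png",cv2.resize(im[160:240,200:310,::-1],(770,560),interpolation=2))
E
```

```text
[0.52333342 0.02616412 0.05033628] [-0.53867801 -0.59930224  0.78472184] [ 0.10739627 -0.01399926  0.02909806]
[255.40059777 207.57044543]
197 [58 55 55 55 55 56 55 52 50 50 50 51 50 50 51 51 51 52 54 72 67 65]
198 [112 101 100 101 100 100  89  68  53  50  51  50  51  51  56  65  71  78
  85  96  92  95]
199 [181 182 179 177 176 172 133  78  52  51  50  51  52  55  82 121 139 161
 176 178 177 181]
200 [183 181 153 121 114 113  91  62  51  50  50  50  50  54  72  92 108 121
 135 133 144 169]
201 [106 105  99  92  91  87  74  59  50  50  51  50  50  54  76  87  98 110
 111 119 159 184]
202 [ 88  87  87  86  89  91  79  61  51  52  50  51  51  55  79  94 106 114
 115 116 122 156]
203 [ 92  92  92  91  91  91  84  71  63  62  63  61  62  66  86 105 109 112
 115 115 121 164]
204 [ 93  92  89  89  87  85  88  88  88  88  88  87  89  99 106 110 111 112
 108 109 116 160]
205 [ 87  89  90  90  90  89  90  92  96  97  94  90  89  92  93  99 111 115
 112 111 118 161]
206 [ 89  90  89  85  83  88  89 103 124 133 131 128 123 124 127 131 145 137
 116 105 115 157]
207 [ 83  83  86  95  96 105 117 118 122 125 113  97  90  90 100 119 142 146
 144 136 133 151]
208 [ 84  92 107 148 141 127 137 139 140 141 130 111  94  91 110 132 142 132
 128 143 174 215]
```

View pics/c5.png

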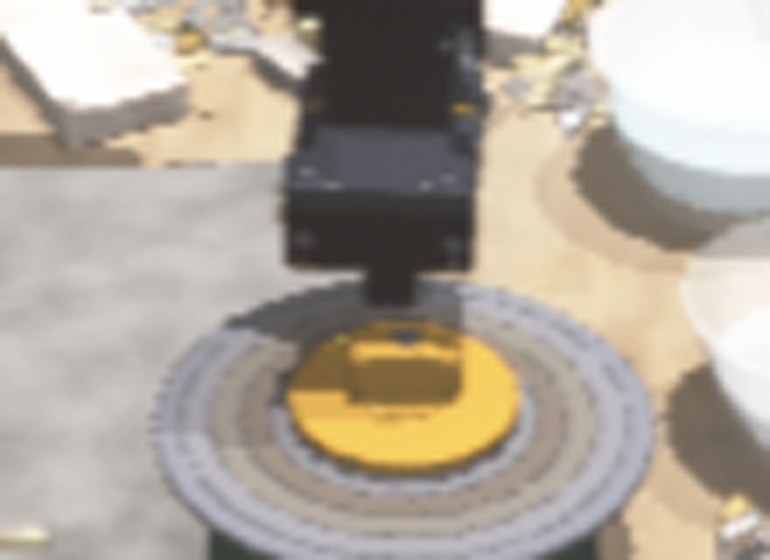

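Request:
apply_moves:
  plan: "0 0 .02 0 0 0;0 0 0 0 0 0;0 0 0 0 0 0"

```text
time_s: 8.72
position: [0.5234, 0.0262, 0.0493]
tcp_rot: [[-0.999, 0.052, 0.0], [0.052, 0.999, 0.0], [-0.0, 0.0, -1.0]]
force: [0.2, 0.3, 0.5]
opening: 0.003
grasp_force: 0.4
```

Request:
apply_moves:
  plan: "0 0 .01 0 0 0;0 0 0 0 0 0;0 0 0 0 0 0"

```text
time_s: 8.97
position: [0.5234, 0.0262, 0.0489]
tcp_rot: [[-0.999, 0.052, 0.0], [0.052, 0.999, 0.0], [-0.0, 0.0, -1.0]]
force: [-0.5, -0.1, 0.0]
opening: 0.007
grasp_force: 0.5
```

Request:
apply_moves:
  plan: "0 0 .01 0 0 0;0 0 0 0 0 0;0 0 0 0 0 0"

```text
time_s: 9.22
position: [0.5234, 0.0262, 0.0484]
tcp_rot: [[-0.999, 0.052, 0.0], [0.052, 0.999, 0.0], [-0.0, 0.0, -1.0]]
force: [-0.4, 0.9, 1.3]
opening: 0.006
grasp_force: 0.7
```

Request:
apply_moves:
  plan: "0 0 .01 0 0 0;0 0 0 0 0 0;0 0 0 0 0 0"

```text
time_s: 9.47
position: [0.5234, 0.0262, 0.0479]
tcp_rot: [[-0.999, 0.052, 0.0], [0.052, 0.999, 0.0], [-0.0, 0.0, -1.0]]
force: [-0.0, 0.8, 1.5]
opening: 0.007
grasp_force: 1.2
```

Request:
apply_moves:
  plan: "0 0 .01 0 0 0;0 0 0 0 0 0;0 0 0 0 0 0"

```text
time_s: 9.72
position: [0.5234, 0.0262, 0.0475]
tcp_rot: [[-0.999, 0.052, 0.0], [0.052, 0.999, 0.0], [-0.0, 0.0, -1.0]]
force: [-0.0, 0.0, 4.2]
opening: 0.007
grasp_force: 1.7
```

Request:
apply_moves:
  plan: "0 0 .01 0 0 0;0 0 0 0 0 0;0 0 0 0 0 0"

```text
time_s: 9.97
position: [0.5234, 0.0262, 0.047]
tcp_rot: [[-0.999, 0.052, 0.0], [0.052, 0.999, 0.0], [-0.0, 0.0, -1.0]]
force: [-1.0, 0.7, 5.3]
opening: 0.008
grasp_force: 2.4
```

Request:
apply_moves:
  plan: "0 0 -.02 0 0 0;0 0 -.06 0 0 0;0 0 -.2 0 0 0;0 0 -.4 0 0 0;0 0 -.4 0 0 0;0 0 -.2 0 0 0;0 0 0 0 0 0"

```text
time_s: 10.55
position: [0.5251, 0.0258, 0.1133]
tcp_rot: [[-0.999, 0.052, 0.005], [0.052, 0.999, -0.001], [-0.005, -0.001, -1.0]]
force: [-0.1, -0.5, 0.2]
opening: 0.007
grasp_force: 0.0
```

Request:
apply_moves:
  plan: "-.04 -.337 0 0 0 0;-.068 -.56 0 0 0 0;-.068 -.56 0 0 0 0;-.068 -.56 0 0 0 0;-.068 -.56 0 0 0 0;-.068 -.56 0 0 0 0;-.03 -.237 0 0 0 0;0 0 0 0 0 0;0 0 0 0 0 0"

```text
time_s: 11.3
position: [0.5343, -0.1429, 0.1101]
tcp_rot: [[-0.999, 0.053, -0.002], [0.053, 0.999, 0.002], [0.002, 0.001, -1.0]]
force: [-0.1, 0.9, 0.7]
opening: 0.006
grasp_force: 0.0
```

```bash
python3 - <<'E'
from h import *
s=bot.read_state(); print(s["time_s"],s["position"],s["force"],s["opening"],bot.hold_point_z,s["tcp_rot"][:,0])
P=s["position"]
# body right edge / finger tip in both views: save images for later crops
im=capture("top"); cv2.imwrite("pics/top2.png",im[:,:,::-1]); im2=capture("side"); cv2.imwrite("pics/side2.png",im2[:,:,::-1])
t=proj("side",P)[0]; print(t, proj("side",P+[0,0,.021])[0]); u=int(t[0]); g=im2.max(axis=2)
for r in range(int(t[1])-14,int(t[1])+4): print(r,g[r,u-9:u+11])
E
```

```text
11.3 [ 0.53425747 -0.14292982  0.11012466] [-0.08351967  0.92476001  0.67187265] 0.0060421556144601 -0.0187 [-0.99857335  0.05336635  0.00181525]
[259.36135902 227.10786937] [259.44552795 220.59848112]
213 [45 44 44 45 44 45 45 45 45 45 45 45 46 44 45 46 45 45 45 48]
214 [46 45 43 45 45 45 45 44 45 45 44 45 45 46 45 45 45 45 48 59]
215 [44 44 44 45 44 44 45 44 45 44 44 45 45 45 45 46 44 46 47 55]
216 [45 44 45 45 45 45 44 45 45 44 44 44 44 45 45 45 46 45 46 48]
217 [44 44 43 45 44 45 45 44 43 44 45 45 45 44 45 45 46 45 45 51]
218 [62 61 62 60 54 47 44 43 44 44 44 45 45 48 52 55 53 50 50 62]
219 [120 120 119 113  93  62  45  44  45  45  44  45  45  61  90 102  94  86
  86  91]
220 [125 126 124 123 109  75  49  44  45  45  44  45  46  69 128 152 155 154
 155 156]
221 [125 125 125 124 112  81  56  50  51  53  55  51  51  74 133 158 160 160
 161 162]
222 [125 125 125 125 122 110  92  85  85  96 102  93  88 103 140 159 161 160
 161 157]
223 [131 127 126 126 128 129 124 121 124 142 154 154 154 155 159 161 160 158
 155 139]
224 [150 138 128 129 145 154 139 127 128 147 159 161 161 159 158 157 155 137
 120 105]
225 [118 124 127 130 145 154 139 125 127 145 157 157 155 151 142 130 117 104
 105 104]
226 [104 110 111 113 120 123 121 114 119 121 131 124 114 112 112 110 109 109
 104 107]
227 [109 116 117 112 108 111 113 107 111 108 111 113 112 113 119 113 104 107
 111 110]
228 [ 92  96 103 108 111 122 129 123 120 123 118 109 107 105 109 111 109 109
 107  98]
229 [ 86  87  88  92  94  95  95  93  95  97  97 104 109 109 108 106 100 102
  98  98]
230 [ 77  78  82  91 100  94  87  88  99 104 105 105 101  99 100  95  98 102
 103 103]
```

Request:
apply_moves:
  plan: "0 0 .15 0 0 0;0 0 .35 0 0 0;0 0 .3 0 0 0;0 0 .15 0 0 0;0 0 .08 0 0 0;0 0 .04 0 0 0;0 0 0 0 0 0;0 0 0 0 0 0"

```text
time_s: 12.07
position: [0.5355, -0.1433, 0.0578]
tcp_rot: [[-0.999, 0.051, 0.001], [0.051, 0.999, -0.0], [-0.001, -0.0, -1.0]]
force: [0.1, -0.2, 0.0]
opening: 0.004
grasp_force: 0.0
```

Request:
apply_moves:
  plan: "0 0 .02 0 0 0;0 0 0 0 0 0;0 0 0 0 0 0"

```text
time_s: 12.32
position: [0.5353, -0.1435, 0.0568]
tcp_rot: [[-0.999, 0.052, 0.001], [0.052, 0.999, -0.0], [-0.001, -0.0, -1.0]]
force: [-0.1, 0.3, 0.4]
opening: 0.008
grasp_force: 0.0
```

Request:
apply_moves:
  plan: "0 0 .02 0 0 0;0 0 0 0 0 0;0 0 0 0 0 0"

```text
time_s: 12.57
position: [0.5351, -0.1434, 0.0554]
tcp_rot: [[-0.999, 0.052, 0.0], [0.052, 0.999, -0.0], [-0.0, -0.0, -1.0]]
force: [-0.1, -0.0, -0.1]
opening: 0.006
grasp_force: 0.0
```

Request:
apply_moves:
  plan: "0 0 .02 0 0 0;0 0 0 0 0 0;0 0 0 0 0 0"

```text
time_s: 12.82
position: [0.535, -0.1433, 0.0542]
tcp_rot: [[-0.999, 0.052, -0.0], [0.052, 0.999, 0.0], [0.0, 0.0, -1.0]]
force: [0.1, -0.5, -0.4]
opening: 0.006
grasp_force: 0.0
```

Request:
apply_moves:
  plan: "0 0 .02 0 0 0;0 0 0 0 0 0;0 0 0 0 0 0"

```text
time_s: 13.07
position: [0.535, -0.1434, 0.0533]
tcp_rot: [[-0.999, 0.052, -0.0], [0.052, 0.999, 0.0], [0.0, 0.0, -1.0]]
force: [0.2, 0.0, 0.8]
opening: 0.008
grasp_force: 0.0
```

Request:
apply_moves:
  plan: "0 0 .02 0 0 0;0 0 .02 0 0 0;0 0 .02 0 0 0;0 0 0 0 0 0;0 0 0 0 0 0"

```text
time_s: 13.48
position: [0.5351, -0.1434, 0.0503]
tcp_rot: [[-0.999, 0.052, 0.0], [0.052, 0.999, -0.0], [-0.0, -0.0, -1.0]]
force: [-0.9, -0.7, 1.4]
opening: 0.005
grasp_force: 0.2
```

Request:
apply_moves:
  plan: "0 0 .02 0 0 0;0 0 0 0 0 0;0 0 0 0 0 0"

```text
time_s: 13.73
position: [0.5352, -0.1435, 0.0494]
tcp_rot: [[-0.999, 0.052, 0.0], [0.052, 0.999, -0.0], [-0.0, -0.0, -1.0]]
force: [-0.3, -1.1, 2.0]
opening: 0.009
grasp_force: 0.4
```

Request:
apply_moves:
  plan: "0 0 .02 0 0 0;0 0 0 0 0 0;0 0 0 0 0 0"

```text
time_s: 13.98
position: [0.5352, -0.1435, 0.0484]
tcp_rot: [[-0.999, 0.052, 0.0], [0.052, 0.999, -0.0], [-0.0, -0.0, -1.0]]
force: [-0.1, -1.3, 1.1]
opening: 0.003
grasp_force: 0.7
```

Request:
apply_moves:
  plan: "0 0 .01 0 0 0;0 0 0 0 0 0;0 0 0 0 0 0"

```text
time_s: 14.23
position: [0.5352, -0.1434, 0.048]
tcp_rot: [[-0.999, 0.052, 0.0], [0.052, 0.999, -0.0], [-0.0, -0.0, -1.0]]
force: [0.1, -1.2, 2.1]
opening: 0.004
grasp_force: 1.2
```

Request:
apply_moves:
  plan: "0 0 .01 0 0 0;0 0 .009 0 0 0;0 0 0 0 0 0;0 0 0 0 0 0"

```text
time_s: 14.57
position: [0.5352, -0.1435, 0.0471]
tcp_rot: [[-0.999, 0.052, 0.0], [0.052, 0.999, -0.0], [-0.0, -0.0, -1.0]]
force: [-0.1, -0.7, 4.5]
opening: 0.007
grasp_force: 2.3
```

Request:
apply_moves:
  plan: "0 0 -.02 0 0 0;0 0 -.06 0 0 0;0 0 -.2 0 0 0;0 0 -.4 0 0 0;0 0 -.5 0 0 0;0 0 -.5 0 0 0;0 0 -.4 0 0 0;0 0 -.3 0 0 0;0 0 0 0 0 0"

```text
time_s: 15.32
position: [0.537, -0.1441, 0.1695]
tcp_rot: [[-0.999, 0.052, 0.006], [0.052, 0.999, -0.003], [-0.006, -0.003, -1.0]]
force: [0.4, -0.1, -0.1]
opening: 0.001
grasp_force: 0.0
```

Request:
apply_moves:
  plan: ".03 .24 0 0 0 0;.05 .4 0 0 0 0;.05 .4 0 0 0 0;.05 .4 0 0 0 0;.03 .25 0 0 0 0;0 0 0 0 0 0;0 0 0 0 0 0"
  gripper: 0.2

```text
time_s: 15.9
position: [0.5283, -0.0576, 0.1651]
tcp_rot: [[-0.999, 0.05, -0.002], [0.05, 0.999, 0.0], [0.002, 0.0, -1.0]]
force: [0.2, 0.0, 0.2]
opening: 0.454
grasp_force: 0.0
```

```bash
python3 - <<'E'
from h import *
s=bot.read_state(); P=s["position"]; print(s["time_s"],P,s["opening"],s["force"])
im=capture("side"); t=proj("side",P)[0]; print(t,proj("side",P+[0,-.026,0]),proj("side",P+[0,.026,0]))
cv2.imwrite("pics/c6.png",cv2.resize(im[int(t[1])-60:int(t[1])+40,200:320,::-1],(720,600),interpolation=2)); print(int(t[1])-60)
E
```

```text
15.9 [ 0.52834492 -0.05763863  0.16509438] 0.4540535807201246 [0.20147633 0.00155827 0.17736976]
[257.27138728 190.9125925 ] [[257.25189649 196.3614756 ]] [[257.2897132  185.68993016]]
130
```

View pics/c6.png

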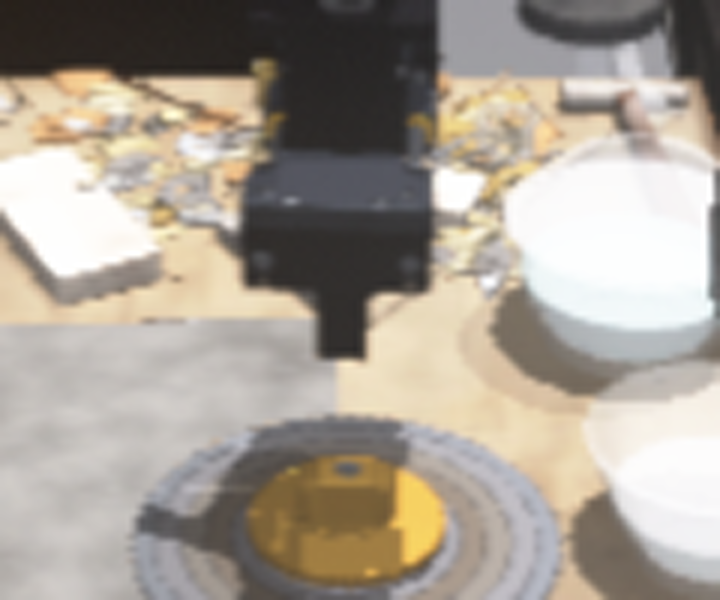

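Request:
apply_moves:
  plan: "0 0 .15 0 0 0;0 0 .35 0 0 0;0 0 .4 0 0 0;0 0 .4 0 0 0;0 0 .3 0 0 0;0 0 .15 0 0 0;0 0 .08 0 0 0;0 0 0 0 0 0;0 0 0 0 0 0"

```text
time_s: 16.7
position: [0.5294, -0.0589, 0.0746]
tcp_rot: [[-0.999, 0.052, 0.001], [0.052, 0.999, -0.0], [-0.001, -0.0, -1.0]]
force: [-0.1, 0.5, 0.4]
opening: 0.605
grasp_force: 0.0
```

```bash
python3 - <<'E'
from h import *
s=bot.read_state(); P=s["position"]; print(s["time_s"],P,s["opening"],s["force"])
im=capture("side"); t=proj("side",P+[0,-.028,.021])[0]; print("pred near tip",t)
u,v=t.astype(int); g=im.max(axis=2)
for r in range(v-8,v+10): print(r,g[r,u-16:u+17])
E
```

```text
16.7 [ 0.52941244 -0.05893843  0.07464548] 0.6045890000042852 [-0.13891168  0.53634674  0.44031928]
pred near tip [257.46626631 218.35474283]
210 [ 84  83  86 101 115 119 118 116 112 120 128 108  71  49  46  46  47  46
  46  50  72  84  94  98  93  97 105 120 131 143 163 169 169]
211 [ 84  90 112 139 150 139 128 126 117 120 126 104  66  47  46  45  45  46
  46  55  95 118 132 135 128 142 172 224 240 240 222 185 171]
212 [ 84 110 139 151 153 154 154 152 129 115 117  98  66  49  46  46  45  46
  46  55  97 116 121 121 122 155 224 243 246 246 244 218 175]
213 [ 88 111 125 128 130 144 153 152 129 113 115  98  66  48  46  46  46  47
  47  55  97 114 117 117 121 156 227 245 246 246 246 243 213]
214 [101 117 123 123 124 126 127 127 116 111 113  97  67  48  46  47  46  46
  45  53  97 114 116 116 118 156 228 245 246 246 246 245 226]
215 [114 122 123 124 123 124 124 123 116 111 111  96  66  48  47  47  46  47
  46  54  95 113 114 113 118 155 228 245 246 246 246 245 227]
216 [110 121 124 123 124 124 124 122 111 106 109  95  66  47  46  47  46  46
  46  54  96 113 114 115 126 159 228 245 246 24
[... 843 characters left out ...]
 156]
223 [ 87  88  88  95 102 116 124 124 125 124 125 125 125 125 125 125 125 125
 132 149 158 160 159 160 160 160 157 155 150 127 113 153 179]
224 [ 82  88  88  94  96  99 110 117 121 123 125 126 127 126 125 124 125 127
 142 154 158 159 158 158 156 154 137 120 105 100 120 164 178]
225 [ 84  84  87  90  94 101 104 101 105 112 121 126 127 125 123 124 123 124
 127 136 145 152 149 141 129 117 105 106 106 114 157 175 157]
226 [108  84  84  88  89  94 101 105 107 104 110 111 112 113 112 115 113 118
 113 118 115 112 111 111 110 109 108 106 121 160 176 161 152]
227 [ 91  83  79  83  87  88  90  95 102 108 116 117 112 107 109 113 107 111
 107 110 112 112 113 118 113 103 108 123 156 173 175 170 168]
```

Request:
apply_moves:
  plan: "0 0 .04 0 0 0;0 0 .04 0 0 0;0 0 .04 0 0 0;0 0 0 0 0 0;0 0 0 0 0 0"

```text
time_s: 17.17
position: [0.5289, -0.0583, 0.0684]
tcp_rot: [[-0.999, 0.052, -0.0], [0.052, 0.999, 0.0], [0.0, 0.0, -1.0]]
force: [-0.3, 0.3, 0.9]
opening: 0.602
grasp_force: 0.0
```

Request:
apply_moves:
  plan: "0 0 0 0 0 0;0 0 0 0 0 0;0 0 0 0 0 0;0 0 0 0 0 0;0 0 0 0 0 0;0 0 0 0 0 0"
  gripper: -1

```text
time_s: 17.67
position: [0.529, -0.0591, 0.0684]
tcp_rot: [[-0.999, 0.051, -0.0], [0.051, 0.999, -0.001], [-0.0, -0.001, -1.0]]
force: [-1.2, -3.1, -0.7]
opening: 0.274
grasp_force: 29.5
```

Request:
apply_moves:
  plan: "0 -.02 0 0 0 0;0 0 0 0 0 .006;0 0 .001 0 0 .01;0 0 .001 0 0 .01;0 0 .001 0 0 .01;0 0 .001 0 0 .01;0 0 .001 0 0 .01;0 0 .001 0 0 .01;0 0 .001 0 0 .006;0 0 0 0 0 0"

```text
time_s: 18.5
position: [0.529, -0.059, 0.0681]
tcp_rot: [[-0.875, 0.484, 0.0], [0.484, 0.875, 0.001], [0.0, 0.001, -1.0]]
force: [0.5, 1.2, -0.1]
opening: 0.274
grasp_force: 29.5
```

```bash
cat > st.py <<'E'
from h import *
s=bot.read_state(); R=s["tcp_rot"]; print(s["time_s"],s["position"].round(4),"xaz",np.degrees(np.arctan2(R[1,0],R[0,0])).round(2),"F",s["force"].round(1),"M",s["moment"].round(3),"tau6",s["tau"][5].round(3),"j6",s["joint_positions"][5].round(1),s["opening"].round(3))
E
python3 st.py
```

```text
Traceback (most recent call last):
  File "st.py", line 2, in <module>
    s=bot.read_state(); R=s["tcp_rot"]; print(s["time_s"],s["position"].round(4),"xaz",np.degrees(np.arctan2(R[1,0],R[0,0])).round(2),"F",s["force"].round(1),"M",s["moment"].round(3),"tau6",s["tau"][5].round(3),"j6",s["joint_positions"][5].round(1),s["opening"].round(3))
                                                                                                                                                                                                                                                         ^^^^^^^^^^^^^^^^^^
AttributeError: 'float' object has no attribute 'round'
```

Request:
apply_moves:
  plan: "0 0 .001 0 0 .01;0 0 .001 0 0 .014;0 0 .002 0 0 .014;0 0 .002 0 0 .014;0 0 .001 0 0 .014;0 0 .002 0 0 .014;0 0 .002 0 0 .014;0 0 .001 0 0 .014;0 0 .001 0 0 .01;0 0 0 0 0 0"

```text
time_s: 19.33
position: [0.5293, -0.0588, 0.0675]
tcp_rot: [[-0.319, 0.948, 0.001], [0.948, 0.319, 0.001], [0.001, 0.001, -1.0]]
force: [1.6, 2.4, 0.1]
opening: 0.274
grasp_force: 29.4
```

```bash
sed -i 's/s\["opening"\].round(3)/s["opening"]/' st.py; python3 st.py
```

```text
19.3333 [ 0.5293 -0.0588  0.0675] xaz 108.59 F [1.6 2.4 0.1] M [ 0.412 -0.241 -0.092] tau6 0.295 j6 -37.1 0.27351615549994857
```

Request:
apply_moves:
  plan: "0 0 .001 0 0 .008;0 0 .001 0 0 .008;0 0 .001 0 0 .008;0 0 .001 0 0 .008"

```text
time_s: 19.67
position: [0.5293, -0.0588, 0.0673]
tcp_rot: [[-0.124, 0.992, 0.001], [0.992, 0.124, 0.001], [0.001, 0.001, -1.0]]
force: [1.1, 2.9, 1.1]
opening: 0.273
grasp_force: 29.6
```

```bash
python3 st.py
```

```text
19.6667 [ 0.5293 -0.0588  0.0673] xaz 97.12 F [1.1 2.9 1.1] M [ 0.463 -0.245  0.137] tau6 -0.267 j6 -25.6 0.27313527062825277
```

Request:
apply_moves:
  plan: "0 0 .001 0 0 .008;0 0 .001 0 0 .008;0 0 .001 0 0 .008;0 0 .001 0 0 .008"

```text
time_s: 20.0
position: [0.5295, -0.0588, 0.0671]
tcp_rot: [[0.077, 0.997, 0.001], [0.997, -0.077, 0.001], [0.001, 0.001, -1.0]]
force: [1.7, 4.1, 0.4]
opening: 0.278
grasp_force: 29.6
```

```bash
python3 st.py
```

```text
20.0 [ 0.5295 -0.0588  0.0671] xaz 85.59 F [1.7 4.1 0.4] M [ 0.483 -0.197  0.157] tau6 -0.268 j6 -14.1 0.27804847796908927
```

Request:
apply_moves:
  plan: "0 0 .001 0 0 .008;0 0 .001 0 0 .008;0 0 .001 0 0 .008;0 0 .0 0 0 .006"

```text
time_s: 20.33
position: [0.5296, -0.0588, 0.067]
tcp_rot: [[0.262, 0.965, 0.001], [0.965, -0.262, 0.001], [0.001, 0.001, -1.0]]
force: [2.0, 3.5, 0.5]
opening: 0.278
grasp_force: 29.6
```

```bash
python3 st.py
```

```text
20.3333 [ 0.5296 -0.0588  0.067 ] xaz 74.8 F [2.  3.5 0.5] M [ 0.444 -0.262  0.135] tau6 -0.104 j6 -3.3 0.2782713023337604
```

Request:
apply_moves:
  plan: "0 0 0 0 0 0;0 0 0 0 0 0;0 0 0 0 0 0;0 0 0 0 0 0;0 0 0 0 0 0"
  gripper: 0.3

```text
time_s: 20.75
position: [0.5287, -0.0596, 0.0668]
tcp_rot: [[0.262, 0.965, -0.0], [0.965, -0.262, -0.0], [-0.0, -0.0, -1.0]]
force: [-0.2, 0.1, 0.3]
opening: 0.572
grasp_force: 0.0
```

Request:
apply_moves:
  plan: "0 0 -.06 0 0 0;0 0 -.2 0 0 0;0 0 -.4 0 0 0;0 0 -.5 0 0 0;0 0 -.5 0 0 0;0 0 -.24 0 0 0;0 0 0 0 0 0"

```text
time_s: 21.33
position: [0.5313, -0.0602, 0.1658]
tcp_rot: [[0.262, 0.965, 0.008], [0.965, -0.262, -0.003], [-0.0, 0.008, -1.0]]
force: [-0.4, -0.7, -0.3]
opening: 0.649
grasp_force: 0.0
```

Request:
apply_moves:
  plan: "0 0 0 0 0 -.01;0 0 0 0 0 -.018;0 0 0 0 0 -.018;0 0 0 0 0 -.018;0 0 0 0 0 -.018;0 0 0 0 0 -.018;0 0 0 0 0 -.018;0 0 0 0 0 -.018;0 0 0 0 0 -.018;0 0 0 0 0 -.018"
  gripper: -1

```text
time_s: 22.17
position: [0.5281, -0.0593, 0.1612]
tcp_rot: [[-0.732, 0.681, -0.002], [0.681, 0.732, 0.0], [0.002, -0.001, -1.0]]
force: [0.2, 0.1, 0.6]
opening: 0.028
grasp_force: 0.0
```

Request:
apply_moves:
  plan: "0 0 0 0 0 -.018;0 0 0 0 0 -.018;0 0 0 0 0 -.018;0 0 0 0 0 -.018;0 0 0 0 0 -.018;0 0 0 0 0 -.018;0 0 0 0 0 -.004;0 0 0 0 0 0;0 0 0 0 0 0"

```text
time_s: 22.92
position: [0.5284, -0.0593, 0.1613]
tcp_rot: [[-0.999, 0.053, -0.001], [0.053, 0.999, 0.0], [0.001, 0.0, -1.0]]
force: [0.1, 0.3, 0.0]
opening: 0.003
grasp_force: 0.0
```

```bash
python3 st.py; python3 - <<'E'
from h import *
im=capture("side"); cv2.imwrite("pics/c7.png",cv2.resize(im[165:245,200:310,::-1],(770,560),interpolation=2))
E
```

```text
22.9167 [ 0.5284 -0.0593  0.1613] xaz 176.98 F [0.1 0.3 0. ] M [ 0.015 -0.003  0.007] tau6 -0.025 j6 -105.4 0.0033309106899385697
```

View pics/c7.png

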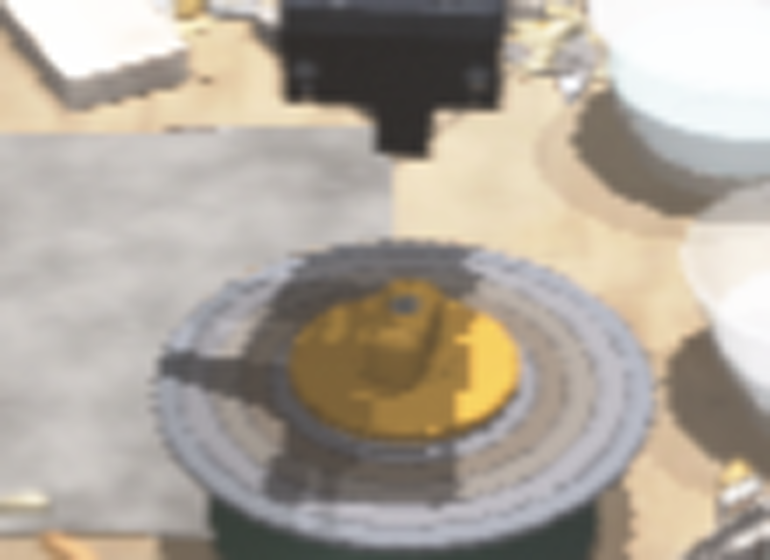

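Request:
apply_moves:
  plan: ".03 .24 0 0 0 0;.05 .4 0 0 0 0;.05 .4 0 0 0 0;.04 .4 0 0 0 0;.03 .26 .1 0 0 0;0 0 .3 0 0 0;0 0 .4 0 0 0;0 0 .4 0 0 0;0 0 .3 0 0 0;0 0 .3 0 0 0"

```text
time_s: 23.8
position: [0.5228, 0.0267, 0.0706]
tcp_rot: [[-0.999, 0.052, -0.001], [0.052, 0.999, 0.0], [0.001, 0.0, -1.0]]
force: [-0.0, -0.4, 0.7]
opening: 0.008
grasp_force: 0.0
```

Request:
apply_moves:
  plan: "0 0 .15 0 0 0;0 0 .08 0 0 0;0 0 .06 0 0 0;0 0 0 0 0 0;0 0 0 0 0 0;0 0 0 0 0 0"

```text
time_s: 24.3
position: [0.5239, 0.0259, 0.0581]
tcp_rot: [[-0.999, 0.052, 0.002], [0.052, 0.999, -0.0], [-0.002, -0.0, -1.0]]
force: [1.3, 0.7, 0.7]
opening: 0.006
grasp_force: 0.0
```

Request:
apply_moves:
  plan: "0 0 .02 0 0 0;0 0 .02 0 0 0;0 0 0 0 0 0;0 0 0 0 0 0"

```text
time_s: 24.63
position: [0.5234, 0.0259, 0.0555]
tcp_rot: [[-0.999, 0.052, 0.0], [0.052, 0.999, -0.0], [-0.0, -0.0, -1.0]]
force: [0.1, 0.2, -0.2]
opening: 0.003
grasp_force: 0.0
```

Request:
apply_moves:
  plan: "0 0 .02 0 0 0;0 0 0 0 0 0;0 0 0 0 0 0"

```text
time_s: 24.88
position: [0.5232, 0.026, 0.0543]
tcp_rot: [[-0.999, 0.052, -0.0], [0.052, 0.999, 0.0], [0.0, 0.0, -1.0]]
force: [0.6, 0.2, -0.3]
opening: 0.006
grasp_force: 0.0
```

Request:
apply_moves:
  plan: "0 0 .02 0 0 0;0 0 .02 0 0 0;0 0 .02 0 0 0;0 0 0 0 0 0;0 0 0 0 0 0"

```text
time_s: 25.3
position: [0.5234, 0.0259, 0.0513]
tcp_rot: [[-0.999, 0.052, -0.0], [0.052, 0.999, -0.0], [0.0, -0.0, -1.0]]
force: [0.3, 0.1, 0.6]
opening: 0.004
grasp_force: 0.2
```

Request:
apply_moves:
  plan: "0 0 .01 0 0 0;0 0 0 0 0 0;0 0 0 0 0 0"

```text
time_s: 25.55
position: [0.5233, 0.026, 0.0509]
tcp_rot: [[-0.999, 0.052, 0.0], [0.052, 0.999, 0.0], [-0.0, 0.0, -1.0]]
force: [-0.0, 0.8, 1.3]
opening: 0.006
grasp_force: 0.7
```

Request:
apply_moves:
  plan: "0 0 .01 0 0 0;0 0 0 0 0 0;0 0 0 0 0 0"

```text
time_s: 25.8
position: [0.5234, 0.026, 0.0505]
tcp_rot: [[-0.999, 0.052, 0.0], [0.052, 0.999, -0.0], [-0.0, -0.0, -1.0]]
force: [-0.1, 0.8, 2.6]
opening: 0.003
grasp_force: 1.3
```

Request:
apply_moves:
  plan: "0 0 .01 0 0 0;0 0 0 0 0 0;0 0 0 0 0 0"

```text
time_s: 26.05
position: [0.5234, 0.026, 0.05]
tcp_rot: [[-0.999, 0.052, 0.0], [0.052, 0.999, -0.0], [-0.0, 0.0, -1.0]]
force: [-0.6, 0.2, 4.0]
opening: 0.008
grasp_force: 1.9
```

Request:
apply_moves:
  plan: "0 0 .01 0 0 0;0 0 0 0 0 0;0 0 0 0 0 0"

```text
time_s: 26.3
position: [0.5235, 0.026, 0.0496]
tcp_rot: [[-0.999, 0.052, 0.001], [0.052, 0.999, 0.0], [-0.001, 0.0, -1.0]]
force: [-0.4, 1.1, 5.7]
opening: 0.007
grasp_force: 2.6
```

```bash
python3 - <<'E'
from h import *
z=[]
for i in range(6): capture("top"); s=bot.read_state(); z.append([*s["position"],*s["force"],s["grasp_force"]])
print(np.mean(z,0).round(5))
E
```

```text
[ 0.52353  0.02599  0.04957 -0.32004  0.77519  5.1981   2.6071 ]
```

Request:
apply_moves:
  plan: "0 0 -.02 0 0 0;0 0 -.06 0 0 0;0 0 -.2 0 0 0;0 0 -.4 0 0 0;0 0 -.5 0 0 0;0 0 -.5 0 0 0;-.05 -.4 -.4 0 0 0;-.05 -.5 -.2 0 0 0;-.06 -.5 -.04 0 0 0;-.03 -.3 0 0 0 0"

```text
time_s: 27.43
position: [0.5296, -0.0618, 0.1673]
tcp_rot: [[-0.999, 0.052, 0.004], [0.052, 0.999, -0.002], [-0.004, -0.002, -1.0]]
force: [0.4, 0.2, -0.2]
opening: 0.006
grasp_force: 0.0
```

Request:
apply_moves:
  plan: "0 0 0 0 0 .01;0 0 0 0 0 .018;0 0 0 0 0 .018;0 0 0 0 0 .018;0 0 0 0 0 .018;0 0 0 0 0 .018;0 0 0 0 0 .018;0 0 0 0 0 .018;0 0 0 0 0 .018;0 0 0 0 0 .018"
  gripper: 0.3

```text
time_s: 28.27
position: [0.528, -0.0594, 0.1657]
tcp_rot: [[-0.419, 0.908, -0.0], [0.908, 0.419, -0.0], [0.0, -0.0, -1.0]]
force: [-0.2, 0.2, -0.4]
opening: 0.623
grasp_force: 0.0
```

Request:
apply_moves:
  plan: "0 0 0 0 0 .018;0 0 0 0 0 .018;0 0 0 0 0 .018;0 0 0 0 0 .018;0 0 0 0 0 .018;0 0 0 0 0 .018;0 0 0 0 0 .004;0 0 0 0 0 0;0 0 0 0 0 0"

```text
time_s: 29.02
position: [0.5282, -0.0594, 0.1656]
tcp_rot: [[0.261, 0.965, -0.0], [0.965, -0.261, -0.0], [-0.0, -0.0, -1.0]]
force: [0.1, 0.1, 1.0]
opening: 0.652
grasp_force: 0.0
```

```bash
python3 st.py
```

```text
29.0167 [ 0.5282 -0.0594  0.1656] xaz 74.85 F [0.1 0.1 1. ] M [-0.059  0.043 -0.026] tau6 0.024 j6 -3.3 0.6515704057586809
```

Request:
apply_moves:
  plan: ".023 .01 .15 0 0 0;0 0 .35 0 0 0;0 0 .4 0 0 0;0 0 .4 0 0 0;0 0 .3 0 0 0;0 0 .2 0 0 0;0 0 .12 0 0 0;0 0 .056 0 0 0;0 0 0 0 0 0;0 0 0 0 0 0"

```text
time_s: 29.85
position: [0.5297, -0.0586, 0.067]
tcp_rot: [[0.262, 0.965, 0.001], [0.965, -0.262, -0.0], [-0.0, 0.001, -1.0]]
force: [-0.4, -0.9, 0.1]
opening: 0.648
grasp_force: 0.0
```

Request:
apply_moves:
  plan: "0 0 0 0 0 0;0 0 0 0 0 0;0 0 0 0 0 0;0 0 0 0 0 0;0 0 0 0 0 0;0 0 0 0 0 0"
  gripper: -1

```text
time_s: 30.35
position: [0.5294, -0.0585, 0.0667]
tcp_rot: [[0.262, 0.965, 0.001], [0.965, -0.262, -0.0], [-0.0, 0.001, -1.0]]
force: [4.4, -1.8, 0.3]
opening: 0.282
grasp_force: 3.7
```

```bash
python3 st.py
```

```text
30.35 [ 0.5294 -0.0585  0.0667] xaz 74.8 F [ 4.4 -1.8  0.3] M [-0.414 -0.95   0.086] tau6 0.033 j6 -3.1 0.2820668325512651
```

Request:
apply_moves:
  plan: "0 0 0 0 0 0;0 0 0 0 0 0;0 0 0 0 0 0;0 0 0 0 0 0"

```text
time_s: 30.68
position: [0.5296, -0.0586, 0.0667]
tcp_rot: [[0.262, 0.965, 0.001], [0.965, -0.262, -0.0], [-0.0, 0.001, -1.0]]
force: [1.3, -0.3, 1.5]
opening: 0.271
grasp_force: 29.7
```

```bash
python3 st.py
```

```text
30.6833 [ 0.5296 -0.0586  0.0667] xaz 74.79 F [ 1.3 -0.3  1.5] M [-0.087 -0.084  0.054] tau6 0.052 j6 -3.1 0.27067907388202894
```

Request:
apply_moves:
  plan: "0 0 0 0 0 .004;0 0 .001 0 0 .006;0 0 .001 0 0 .006;0 0 0 0 0 .006;0 0 0 0 0 .003"

```text
time_s: 31.1
position: [0.5297, -0.0586, 0.0666]
tcp_rot: [[0.411, 0.912, 0.001], [0.912, -0.411, -0.0], [-0.0, 0.001, -1.0]]
force: [1.2, -0.3, 1.7]
opening: 0.275
grasp_force: 29.8
```

```bash
python3 st.py
```

```text
31.1 [ 0.5297 -0.0586  0.0666] xaz 65.75 F [ 1.2 -0.3  1.7] M [-0.109 -0.104  0.215] tau6 0.154 j6 5.9 0.27457848396694917
```

Request:
apply_moves:
  plan: "0 0 0 0 0 0;0 0 0 0 0 0"

```text
time_s: 31.27
position: [0.5297, -0.0586, 0.0666]
tcp_rot: [[0.409, 0.912, 0.001], [0.912, -0.409, -0.0], [0.0, 0.001, -1.0]]
force: [0.9, 0.6, 1.0]
opening: 0.272
grasp_force: 29.7
```

```bash
python3 st.py
```

```text
31.2667 [ 0.5297 -0.0586  0.0666] xaz 65.83 F [0.9 0.6 1. ] M [-0.091 -0.138  0.062] tau6 0.115 j6 5.8 0.2724547719538836
```

Request:
apply_moves:
  plan: "0 0 0 0 0 0;0 0 0 0 0 0;0 0 0 0 0 0;0 0 0 0 0 0;0 0 0 0 0 0"
  gripper: 0.3

```text
time_s: 31.68
position: [0.5287, -0.0583, 0.0662]
tcp_rot: [[0.41, 0.912, -0.001], [0.912, -0.41, 0.0], [-0.0, -0.001, -1.0]]
force: [0.5, -0.3, -0.9]
opening: 0.569
grasp_force: 0.0
```

Request:
apply_moves:
  plan: "0 0 -.06 0 0 0;0 0 -.2 0 0 0;0 0 -.4 0 0 0;0 0 -.5 0 0 0;0 0 -.5 0 0 0;0 0 -.24 0 0 0;0 0 0 0 0 0"

```text
time_s: 32.27
position: [0.5316, -0.0591, 0.1653]
tcp_rot: [[0.41, 0.912, 0.008], [0.912, -0.41, -0.002], [0.001, 0.008, -1.0]]
force: [-0.2, 0.1, 0.3]
opening: 0.649
grasp_force: 0.0
```

Request:
apply_moves:
  plan: "0 0 0 0 0 -.01;0 0 0 0 0 -.018;0 0 0 0 0 -.018;0 0 0 0 0 -.018;0 0 0 0 0 -.018;0 0 0 0 0 -.018;0 0 0 0 0 -.018;0 0 0 0 0 -.018;0 0 0 0 0 -.018;0 0 0 0 0 -.018"
  gripper: -1

```text
time_s: 33.1
position: [0.5284, -0.0582, 0.1608]
tcp_rot: [[-0.616, 0.788, -0.002], [0.788, 0.616, 0.001], [0.002, -0.001, -1.0]]
force: [0.2, 1.2, -0.2]
opening: 0.028
grasp_force: 0.0
```

Request:
apply_moves:
  plan: "0 0 0 0 0 -.018;0 0 0 0 0 -.018;0 0 0 0 0 -.018;0 0 0 0 0 -.018;0 0 0 0 0 -.018;0 0 0 0 0 -.018;0 0 0 0 0 -.018;0 0 0 0 0 -.011;0 0 0 0 0 0;0 0 0 0 0 0"

```text
time_s: 33.93
position: [0.5286, -0.0583, 0.1609]
tcp_rot: [[-0.999, 0.054, -0.001], [0.054, 0.999, 0.0], [0.001, 0.0, -1.0]]
force: [-0.0, -0.3, -0.1]
opening: 0.004
grasp_force: 0.0
```

```bash
python3 st.py
```

```text
33.9333 [ 0.5286 -0.0583  0.1609] xaz 176.92 F [-0.  -0.3 -0.1] M [ 0.03  -0.046  0.008] tau6 -0.057 j6 -105.3 0.004212442538996978
```

Request:
apply_moves:
  plan: ".03 .24 0 0 0 0;.05 .4 0 0 0 0;.05 .4 0 0 0 0;.04 .4 0 0 0 0;.03 .24 .1 0 0 0;0 0 .3 0 0 0;0 0 .4 0 0 0;0 0 .4 0 0 0;0 0 .3 0 0 0;0 0 .3 0 0 0"

```text
time_s: 34.77
position: [0.523, 0.0266, 0.0702]
tcp_rot: [[-0.999, 0.052, -0.001], [0.052, 0.999, 0.0], [0.001, 0.0, -1.0]]
force: [0.2, -0.5, 0.3]
opening: 0.007
grasp_force: 0.0
```

Request:
apply_moves:
  plan: "0 0 .15 0 0 0;0 0 .08 0 0 0;0 0 .06 0 0 0;0 0 .06 0 0 0;0 0 0 0 0 0;0 0 0 0 0 0;0 0 0 0 0 0;0 0 0 0 0 0"

```text
time_s: 35.43
position: [0.5239, 0.0259, 0.0545]
tcp_rot: [[-0.999, 0.052, 0.001], [0.052, 0.999, -0.0], [-0.001, -0.0, -1.0]]
force: [0.0, -0.0, -0.6]
opening: 0.008
grasp_force: 0.0
```

Request:
apply_moves:
  plan: "0 0 .02 0 0 0;0 0 .01 0 0 0;0 0 0 0 0 0;0 0 0 0 0 0"

```text
time_s: 35.77
position: [0.5235, 0.026, 0.0525]
tcp_rot: [[-0.999, 0.052, -0.0], [0.052, 0.999, 0.0], [0.0, 0.0, -1.0]]
force: [0.4, -0.2, -0.9]
opening: 0.004
grasp_force: 0.0
```

Request:
apply_moves:
  plan: "0 0 .01 0 0 0;0 0 0 0 0 0;0 0 0 0 0 0"

```text
time_s: 36.02
position: [0.5235, 0.026, 0.0519]
tcp_rot: [[-0.999, 0.052, -0.0], [0.052, 0.999, 0.0], [0.0, 0.0, -1.0]]
force: [0.0, 0.8, -0.7]
opening: 0.004
grasp_force: 0.0
```

Request:
apply_moves:
  plan: "0 0 .01 0 0 0;0 0 .01 0 0 0;0 0 0 0 0 0;0 0 0 0 0 0"

```text
time_s: 36.35
position: [0.5236, 0.0259, 0.0511]
tcp_rot: [[-0.999, 0.052, 0.0], [0.052, 0.999, -0.0], [-0.0, -0.0, -1.0]]
force: [-0.3, 0.0, 2.1]
opening: 0.004
grasp_force: 0.8
```

Request:
apply_moves:
  plan: "0 0 .01 0 0 0;0 0 0 0 0 0;0 0 0 0 0 0;0 0 0 0 0 0"

```text
time_s: 36.68
position: [0.5237, 0.026, 0.0506]
tcp_rot: [[-0.999, 0.052, 0.0], [0.052, 0.999, -0.0], [-0.0, 0.0, -1.0]]
force: [-0.5, 0.7, 3.0]
opening: 0.003
grasp_force: 1.5
```

Request:
apply_moves:
  plan: "0 0 .01 0 0 0;0 0 0 0 0 0;0 0 0 0 0 0;0 0 0 0 0 0"

```text
time_s: 37.02
position: [0.5237, 0.026, 0.0501]
tcp_rot: [[-0.999, 0.052, 0.0], [0.052, 0.999, -0.0], [-0.0, 0.0, -1.0]]
force: [-0.6, 0.4, 4.5]
opening: 0.007
grasp_force: 2.2
```

Request:
apply_moves:
  plan: "0 0 .005 0 0 0;0 0 0 0 0 0;0 0 0 0 0 0;0 0 0 0 0 0"

```text
time_s: 37.35
position: [0.5237, 0.026, 0.0498]
tcp_rot: [[-0.999, 0.052, 0.0], [0.052, 0.999, 0.0], [-0.0, 0.0, -1.0]]
force: [0.7, 0.3, 4.4]
opening: 0.0
grasp_force: 2.6
```

Request:
apply_moves:
  plan: "0 0 -.02 0 0 0;0 0 -.06 0 0 0;0 0 -.2 0 0 0;0 0 -.4 0 0 0;0 0 -.4 0 0 0;0 0 -.2 0 0 0;0 0 0 0 0 0"

```text
time_s: 37.93
position: [0.5252, 0.0257, 0.1161]
tcp_rot: [[-0.999, 0.052, 0.005], [0.052, 0.999, -0.001], [-0.005, -0.001, -1.0]]
force: [0.6, 0.8, -0.3]
opening: 0.003
grasp_force: 0.0
```

Request:
apply_moves:
  plan: "-.04 -.337 0 0 0 0;-.068 -.56 0 0 0 0;-.068 -.56 0 0 0 0;-.068 -.56 0 0 0 0;-.068 -.56 0 0 0 0;-.068 -.56 0 0 0 0;-.03 -.237 0 0 0 0;0 0 0 0 0 0;0 0 0 0 0 0"

```text
time_s: 38.68
position: [0.5344, -0.1431, 0.1129]
tcp_rot: [[-0.999, 0.053, -0.002], [0.053, 0.999, 0.002], [0.002, 0.002, -1.0]]
force: [0.3, -0.2, 0.3]
opening: 0.003
grasp_force: 0.0
```

Request:
apply_moves:
  plan: "0 0 .15 0 0 0;0 0 .35 0 0 0;0 0 .3 0 0 0;0 0 .15 0 0 0;0 0 .08 0 0 0;0 0 .06 0 0 0;0 0 .04 0 0 0;0 0 0 0 0 0;0 0 0 0 0 0;0 0 0 0 0 0"

```text
time_s: 39.52
position: [0.5357, -0.1437, 0.0577]
tcp_rot: [[-0.999, 0.052, 0.001], [0.052, 0.999, -0.001], [-0.001, -0.0, -1.0]]
force: [0.9, -0.3, 1.1]
opening: 0.002
grasp_force: 0.0
```

Request:
apply_moves:
  plan: "0 0 .02 0 0 0;0 0 0 0 0 0;0 0 0 0 0 0;0 0 0 0 0 0"

```text
time_s: 39.85
position: [0.5353, -0.1437, 0.0563]
tcp_rot: [[-0.999, 0.052, 0.0], [0.052, 0.999, -0.0], [-0.0, -0.0, -1.0]]
force: [-0.2, -0.1, 0.4]
opening: 0.01
grasp_force: 0.0
```

Request:
apply_moves:
  plan: "0 0 .02 0 0 0;0 0 .02 0 0 0;0 0 .02 0 0 0;0 0 .02 0 0 0;0 0 .01 0 0 0;0 0 0 0 0 0;0 0 0 0 0 0;0 0 0 0 0 0"

```text
time_s: 40.52
position: [0.5353, -0.1436, 0.0517]
tcp_rot: [[-0.999, 0.052, -0.0], [0.052, 0.999, 0.0], [0.0, 0.0, -1.0]]
force: [-0.3, -0.4, -0.2]
opening: 0.003
grasp_force: 0.0
```

```bash
python3 st.py; python3 -c "
from rig import bot;print(bot.read_state()['grasp_force'])"
```

```text
40.5167 [ 0.5353 -0.1436  0.0517] xaz 177.03 F [-0.3 -0.4 -0.2] M [0.015 0.033 0.009] tau6 0.0 j6 -113.6 0.0031985093088171264
0.0
```

Request:
apply_moves:
  plan: "0 0 .01 0 0 0;0 0 0 0 0 0;0 0 0 0 0 0;0 0 0 0 0 0"

```text
time_s: 40.85
position: [0.5354, -0.1436, 0.0513]
tcp_rot: [[-0.999, 0.052, 0.0], [0.052, 0.999, -0.0], [-0.0, -0.0, -1.0]]
force: [0.7, -0.5, 0.6]
opening: 0.008
grasp_force: 0.5
```

Request:
apply_moves:
  plan: "0 0 .01 0 0 0;0 0 0 0 0 0;0 0 0 0 0 0;0 0 0 0 0 0"

```text
time_s: 41.18
position: [0.5354, -0.1436, 0.0508]
tcp_rot: [[-0.999, 0.052, 0.0], [0.052, 0.999, -0.0], [-0.0, -0.0, -1.0]]
force: [1.0, 0.4, 2.5]
opening: 0.003
grasp_force: 1.2
```

Request:
apply_moves:
  plan: "0 0 .01 0 0 0;0 0 0 0 0 0;0 0 0 0 0 0;0 0 0 0 0 0"

```text
time_s: 41.52
position: [0.5354, -0.1436, 0.0503]
tcp_rot: [[-0.999, 0.052, 0.0], [0.052, 0.999, -0.0], [-0.0, -0.0, -1.0]]
force: [-0.1, 0.3, 2.7]
opening: 0.006
grasp_force: 1.9
```

Request:
apply_moves:
  plan: "0 0 .008 0 0 0;0 0 0 0 0 0;0 0 0 0 0 0;0 0 0 0 0 0;0 0 0 0 0 0"

```text
time_s: 41.93
position: [0.5354, -0.1436, 0.0499]
tcp_rot: [[-0.999, 0.052, 0.0], [0.052, 0.999, -0.0], [-0.0, -0.0, -1.0]]
force: [-0.3, 0.3, 5.1]
opening: 0.005
grasp_force: 2.5
```

```bash
python3 -c "
from rig import bot;s=bot.read_state();print(s['grasp_force'],s['position'],s['force'])"
```

```text
2.5274658983107656 [ 0.53541802 -0.14362429  0.0499185 ] [-0.25301018  0.31475044  5.08618412]
```

Request:
apply_moves:
  plan: "0 0 -.02 0 0 0;0 0 -.06 0 0 0;0 0 -.2 0 0 0;0 0 -.4 0 0 0;0 0 -.5 0 0 0;0 0 -.5 0 0 0;0 0 -.4 0 0 0;0 0 -.2 0 0 0;0 0 0 0 0 0;0 0 0 0 0 0"

```text
time_s: 42.77
position: [0.5351, -0.1434, 0.1638]
tcp_rot: [[-0.999, 0.052, 0.0], [0.052, 0.999, -0.0], [-0.0, -0.0, -1.0]]
force: [0.2, 0.1, 0.6]
opening: 0.005
grasp_force: 0.0
```

```bash
python3 st.py; python3 -c "
from rig import bot;print(bot.hand_in())"
```

```text
42.7667 [ 0.5351 -0.1434  0.1638] xaz 177.03 F [0.2 0.1 0.6] M [ 0.021 -0.014  0.049] tau6 -0.001 j6 -113.6 0.005469463630235844
the job is handed in; nothing more can be done
None
```

The job is handed in at 42.8 s: I felt about 2.5 mm of play at each rim, turned the cap clockwise about 1.94 rad in two steps (an estimated 0.3–0.5 rad past the end of the play), then pressed left and right again with about 5 N and found only the normal give; I did not turn the table to check that it spins freely.

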